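Load a brass ring blank onto the laser welder's fixture

TASK

Pick the brass (yellow) ring blank out of the blue compartmented tray and set it down on the welding fixture so that it lies flat on the white disc with the orange pin inside the ring. Do not let it drop, and leave the steel ring and the copper ring lying where they are in the tray.

Things in the scene. Friction and masses are not known exactly. Their poses are not given: they have to be found in the camera images.
- brass_ring: Yellow brass ring lying flat, outer diameter 42, inner 32, 14 mm high, about 55 g. Origin: centre of its underside; z up its axis. It lies near the middle of one of 4 compartments (each 105 mm square) of a fixed blue open tray 226 mm square; floor 5 mm thick, walls 5 mm thick, tops 24 mm above the bench. At least 25 mm is free all round it: grip it across the outside in any direction.
- steel_ring: Silvery steel ring of the same size (outer 42, inner 32, 14 mm high), lying in another compartment; leave it. Origin: centre of its underside.
- copper_ring: Reddish copper ring of the same size (outer 42, inner 32, 14 mm high), lying in another compartment; leave it. Origin: centre of its underside. A pale wooden block, 36 x 30 x 22 mm high, lies in the fourth compartment and is of no concern.
- seat (a point): Foot of the fixture's pin: centre of the top face of a flat white disc, 100 mm diameter, no rim, 22 mm above the bench; z up. The disc is fixed on a grey base 120 x 120 x 12 mm, itself fixed to the bench. The orange pin is fixed, upright, 10 mm diameter, 19 mm high above the disc, round-topped. A ring around it has 11 mm of play to every side.
There are look-alikes about, which are no part of the job. Of the things that look like the brass_ring, take the one that is farthest to the robot's left at the start.

How it is judged:
At the end, for the whole second after the job is handed in: The brass ring lies at rest, flat (within 10 degrees, underside within 4 mm of the disc's top) on the fixture's white disc with the pin inside it (centres within 13 mm), released; the steel and copper rings are within 25 mm of where they started (horizontal distance between brass_ring and seat below 0.013 m and z of brass_ring in the frame of seat between -0.004 and 0.004 m and angle between brass_ring's own z axis and vertical below 0.17 rad and linear speed of brass_ring below 0.02 m/s and distance of each of steel_ring, copper_ring from where it was at the start of the episode below 0.025 m); the robot touches nothing.
It fails at once if the steel or the copper ring was moved more than 25 mm (distance of any of steel_ring, copper_ring from where it was at the start of the episode above 0.025 m).
It fails at once if the brass ring was dropped (falling free of the fingers faster than 0.8 m/s, a fall of some 30 mm) (linear speed of brass_ring above 0.8 m/s and contact force between the fingers and brass_ring below 0.01 N).
It also fails if it takes over 38 s, if anything falls off the work surface, if the arm or the gripper's body presses on something with over 40 N, if the wrist force passes 120 N, or if a joint passes its speed limit or range.

ROBOT

A 6-joint arm with a two-finger parallel gripper is mounted at the origin on the work surface. World frame = base frame: x ahead of the robot, y to its left, z up, the work surface at z = 0. Lengths are in m, angles in rad, forces in N, time in s.
With the tool pointing down it reaches from about 0.325 to 0.775 m from the base axis. Payload 5.5 kg.
Tool frame: the origin (TCP) lies on the centre line of the jaws, within the pads' length; the fingertips stand 22 mm ahead of it and the grasp point (between the pads) lies 3 mm ahead of it; z points along the fingers, y is the direction in which the jaws open and shut (so a half turn about z gives the same grasp; the last joint's range is limited). The gripper opens to 88 mm and grips with 3 to 60 N. Pads are 20 mm wide; open, the fingers measure 115 mm over their backs; the gripper's body (75 mm by 178 mm) begins 61 mm behind the grasp point.
Start: joints at [-1.159, 0.091, 1.231, -0, 1.82, -0.057], TCP at [0.271, -0.535, 0.245] pointing down, gripper open.
Joint ranges: [-2.87, 2.87], [-0.86, 2.18], [0.17, 2.46], [-1.51, 4.65], [0.06, 2.69], [-2.65, 2.65]. Speed limits (rad/s): [2.57, 2.57, 3.01, 3.14, 3.14, 3.14].

INTERFACE

Orientations are given as a unit quaternion [w, x, y, z].
In Python, from bench import sensors, vision, sign_off gives the robot as it stands. The module is installed in compiled form; this text tells all that it offers.
- The arm moves only by the tool apply_moves, never from a script. Its argument "commands" is one flat list of numbers, 4 for each row, row after row: the shift along the tool's x, y, z in m, then the turn about the tool's z in degrees. In form: [tx, ty, tz, spin, tx, ty, tz, spin, ...]. A call has 1 to 5 rows; each row is the pose to reach, as a shift and turn from the pose commanded when the call began, along the tool's axes at that moment; what a row does not reach only later rows make up. A row lasts 1/12 s, in which the tool goes at most 41.7 mm and 7.16 degrees, less where a joint would pass 70% of its speed; a pose out of reach is approached as far as the arm can. A call with a gripper value outside its range is refused whole. "claw" is the gripper's target within -1 to 1 (shut at 1, half-way at 0, fully open at -1), set as the call begins (left out, the last holds). The fingers move at their own pace and stop on an object; "newtons" is the grip in N (left out, the last holds). Time passes only in rows, so rows that repeat a pose let the fingers close. It gives the time, the measured TCP pose, the force and the opening at its end, in the units of the state.
- sensors.observe(): the state, without advancing time (a new reading comes with each control period).
- vision.capture(name): name is "scene" or "top" or "wrist"; returns a dict with "image" (384x512x3 uint8, red, green, blue), "mtx" (3x3 intrinsics, pixels), "rvec" (rotation vector, rad) and "tvec" (3), from world to camera coordinates, as OpenCV has them. Camera axes: x right, y down, z forward; pixel columns grow to the right and rows downward; lengths in m; the calibration is good to about 2 mm. A picture is of the moment at which its call begins. There is no depth.
- sign_off(): hands the job in, once; it reports no verdict.
The state is a dict: "time": time; "qpos": joint angles; "qd": joint speeds; "effort": joint torques, N m; "ee_pos": TCP position; "orientation": TCP orientation; "force": force on the tool from outside, world axes, zero at the start; "moment": the same for the moment, N m; "width": finger opening in m.
Only numpy, scipy, OpenCV 4.12 (cv2) and the standard library are available. Lean on these libraries where they do the work, as an engineer would, in place of code of your own. Each camera call takes 0.05 s, during which the arm holds its last target.

## Working session

There is one attempt and no reset: what is moved stays moved. The work goes in short steps, Python scripts to look and compute and a tool call to move; the robot and the scene stay as the last step left them, time stands still between calls to the robot, and variables do not carry over. Pictures are saved under pics/ and viewed, and the job is handed in when it is done.

Besides the shell and the picture viewer there is one more tool, called after "Request:" as name(argument=value, ...) on one line, values as JSON. apply_moves: Moves the arm, as the interface text tells. Its arguments: {"type":"object","properties":{"commands":{"type":"array","items":{"type":"number"}},"claw":{"type":"number"},"newtons":{"type":"number"}},"required":["commands"]}

```bash
mkdir -p pics; cat > h.py <<'E'
import numpy as np,cv2
from bench import sensors,vision,sign_off
def cap(n,f):
    d=vision.capture(n); cv2.imwrite('pics/'+f,cv2.cvtColor(d['image'],cv2.COLOR_RGB2BGR)); np.savez('pics/'+f[:-4],**d); return d
def ray(d,u,v,z):
    R,_=cv2.Rodrigues(np.array(d['rvec'],float)); t=np.array(d['tvec'],float).ravel(); c=-R.T@t
    r=R.T@np.linalg.inv(d['mtx'])@np.array([u,v,1.]); return c+r*(z-c[2])/r[2]
E
python3 - <<'E'
from h import *
print(sensors.observe())
cap('scene','s0.png');cap('top','t0.png');cap('wrist','w0.png')
E
```

```text
{'time': 0.0, 'qpos': array([-1.15868573e+00,  9.18611370e-02,  1.23189691e+00, -1.34984170e-05,
        1.81978808e+00, -5.66944112e-02]), 'qd': array([-0.00124344, -0.00114883,  0.00124282, -0.00102456, -0.00080504,
       -0.00048563]), 'effort': array([-5.74759215e-04, -4.46457481e+01, -4.06449687e+01,  6.98415446e-02,
        2.94932560e-02, -1.66243794e-04]), 'ee_pos': array([ 0.27098716, -0.53503148,  0.24349925]), 'orientation': array([-9.60197795e-04,  9.72653211e-01,  2.32260149e-01, -1.79101510e-04]), 'force': array([ 0.79878831,  0.06631991, -0.03994192]), 'moment': array([-0.02186021,  0.00472435, -0.05212393]), 'width': 0.08735109256314223}
```

View pics/s0.png

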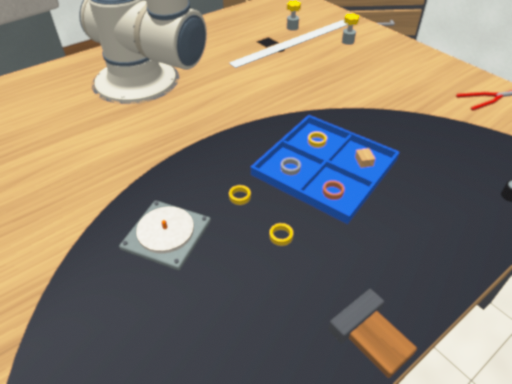

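View pics/t0.png

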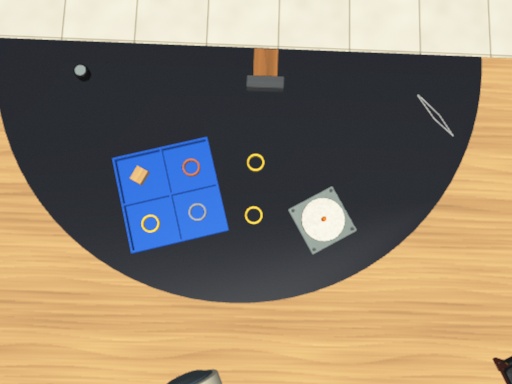

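View pics/w0.png

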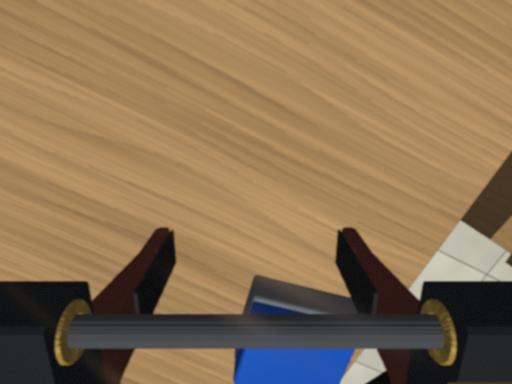

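The top view shows the tray's yellow ring near (150,223), with look-alikes at (256,162) and (254,215). The disc with the orange pin is near (323,219). The wrist view shows only the bench and fingers.

```bash
cat > m.py <<'E'
from h import *
from scipy.spatial.transform import Rotation as Ro
for n,mn in(('t0',60),('s0',60)):
    d=dict(np.load(f'pics/{n}.npz')); hsv=cv2.cvtColor(d['image'],cv2.COLOR_RGB2HSV)
    R,_=cv2.Rodrigues(d['rvec']);print(n,'cam',(-R.T@d['tvec'].ravel()).round(3))
    for nm,lo,hi,z in(('yellow',(22,150,120),(34,255,255),.012),('white',(0,0,190),(40,60,255),.022),('pin',(5,150,120),(15,255,255),.035),('red',(0,100,100),(6,255,255),.012)):
        m=cv2.inRange(hsv,lo,hi)
        cs,_=cv2.findContours(m,cv2.RETR_EXTERNAL,cv2.CHAIN_APPROX_NONE)
        for c in cs:
            x,y,w,h=cv2.boundingRect(c)
            if len(c)<4 or w>80 or y<40: continue
            if nm=='pin':
                mm=cv2.moments(c); cx,cy=c[:,0].mean(0)
            elif len(c)>=5: (cx,cy),_,_=cv2.fitEllipse(c)
            print(nm,round(cx,1),round(cy,1),w,h,ray(d,cx,cy,z).round(4))
E
python3 m.py
```

```text
t0 cam [ 0.408 -0.031  1.118]
yellow 150.3 223.2 18 17 [0.502  0.1952 0.012 ]
yellow 253.3 214.7 18 19 [ 0.5294 -0.0416  0.012 ]
yellow 255.3 162.0 18 19 [ 0.6547 -0.0424  0.012 ]
white 206.8 381.8 10 4 [0.1585 0.0486 0.022 ]
white 322.8 219.1 44 44 [ 0.5231 -0.2022  0.022 ]
pin 323.3 218.7 4 4 [ 0.5228 -0.2013  0.035 ]
pin 186.0 172.9 5 4 [0.6184 0.1162 0.035 ]
pin 195.5 172.2 10 9 [0.6208 0.0947 0.035 ]
pin 187.3 162.1 12 10 [0.6438 0.1146 0.035 ]
pin 265.1 61.8 25 27 [ 0.8952 -0.0582  0.035 ]
red 265.1 61.8 2 3 [ 0.9055 -0.0588  0.012 ]
s0 cam [ 1.005 -0.372  0.601]
yellow 280.8 233.6 24 22 [ 0.66   -0.0449  0.012 ]
yellow 239.4 194.2 22 20 [ 0.5357 -0.0444  0.012 ]
yellow 316.9 139.0 17 13 [0.505  0.1941 0.012 ]
white 164.3 228.2 58 45 [ 0.5288 -0.2045  0.022 ]
white 164.3 228.2 1 3 [ 0.5288 -0.2045  0.022 ]
white 503.0 92.5 7 2 [0.6684 0.6851 0.022 ]
pin 382.8 341.9 65 62 [ 0.9081 -0.0715  0.035 ]
pin 163.6 223.7 4 7 [ 0.5298 -0.2041  0.035 ]
pin 330.5 195.3 10 4 [0.6617 0.0746 0.035 ]
pin 335.5 184.0 12 5 [0.6464 0.1036 0.035 ]
pin 467.5 96.0 14 1 [0.6305 0.5782 0.035 ]
pin 484.8 101.5 32 15 [0.6697 0.5895 0.035 ]
pin 474.3 92.7 41 7 [0.6326 0.6045 0.035 ]
red 474.3 92.7 2 3 [0.6175 0.6441 0.012 ]
red 461.9 102.4 46 18 [0.623  0.5799 0.012 ]
```

Request:
apply_moves(commands=[0.188, -0.09, 0, -30, 0.188, -0.09, 0, -30, 0.188, -0.09, 0, -30, 0.188, -0.09, 0, -30, 0.188, -0.09, 0, -30], claw=-0.27, newtons=20)

```text
time: 0.57
ee_pos: [0.3987, -0.3685, 0.2443]
orientation: [-0.0, 0.878, 0.479, -0.0]
force: [0.8, -1.1, 0.2]
width: 0.058
```

```bash
cat >> h.py <<'E'
from scipy.spatial.transform import Rotation as Ro
def to(x,y,z):
    s=sensors.observe(); q=s['orientation']; R=Ro.from_quat([q[1],q[2],q[3],q[0]])
    print('t',round(s['time'],2),'pos',s['ee_pos'].round(4),'yaw',np.degrees(np.arctan2(*R.as_matrix()[1::-1,0])).round(2),'tilt',R.as_matrix()[:,2].round(4),'w',round(s['width'],4),'f',s['force'].round(1),'q',s['qpos'].round(2))
    print('shift',R.inv().apply(np.array([x,y,z])-s['ee_pos']).round(4))
E
python3 -c "
from h import *
to(.525,-.203,.24)"
```

```text
t 0.57 pos [ 0.3987 -0.3685  0.2443] yaw 57.2 tilt [-2.e-04  3.e-04 -1.e+00] w 0.058 f [ 0.8 -1.1  0.2] q [-0.81 -0.06  1.39  0.    1.82 -0.24]
shift [0.2075 0.0165 0.0044]
```

Request:
apply_moves(commands=[0.206, 0.015, 0, 0, 0.206, 0.015, 0, 0, 0.206, 0.015, 0, 0, 0.206, 0.015, 0, 0, 0.206, 0.015, 0, 0])

```text
time: 0.98
ee_pos: [0.5241, -0.2037, 0.2444]
orientation: [-0.0, 0.879, 0.476, -0.0]
force: [0.4, -1.1, 0.6]
width: 0.0559
```

Request:
apply_moves(commands=[0, 0, 0, 0, 0, 0, 0, 0])

```text
time: 1.15
ee_pos: [0.524, -0.204, 0.244]
orientation: [-0.0, 0.878, 0.478, -0.0]
force: [-0.2, 0.1, -0.7]
width: 0.0557
```

```bash
python3 -c "
from h import *
to(.525,-.203,.24);cap('wrist','w1.png')"
```

```text
t 1.15 pos [ 0.524 -0.204  0.244] yaw 57.09 tilt [-1.2e-03  4.0e-04 -1.0e+00] w 0.0557 f [-0.2  0.1 -0.7] q [-0.43 -0.01  1.34 -0.    1.82  0.14]
shift [0.0013 0.0003 0.004 ]
```

View pics/w1.png

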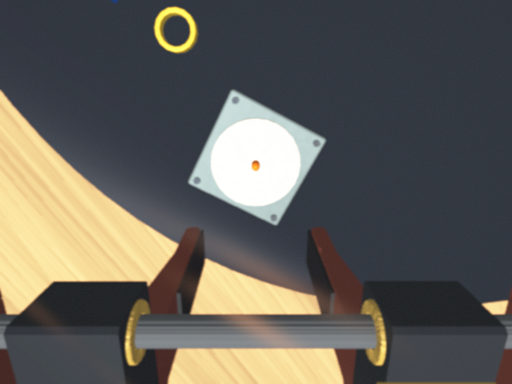

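The wrist view shows the disc centred near (256,163) with the pin in its middle.

```bash
python3 -c "
from h import *
d=dict(np.load('pics/w1.npz'));hsv=cv2.cvtColor(d['image'],cv2.COLOR_RGB2HSV)
R,_=cv2.Rodrigues(d['rvec']);print((-R.T@d['tvec'].ravel()).round(3),R[2].round(3))
for lo,hi,z in(((0,0,200),(180,40,255),.022),((5,150,120),(15,255,255),.039),((22,150,120),(34,255,255),.008)):
  m=cv2.inRange(hsv,lo,hi)
  for c in cv2.findContours(m,0,1)[0]:
    if len(c)<5 or cv2.contourArea(c)<20:continue
    (x,y),a,_=cv2.fitEllipse(c)
    if y>220: continue
    print(x,y,a,ray(d,x,y,z).round(4))
to(.503,.195,.2)
"
```

```text
[ 0.57  -0.135  0.382] [-0.163 -0.249 -0.955]
254.67344665527344 157.5052490234375 (113.69058990478516, 118.85529327392578) [ 0.5286 -0.1963  0.022 ]
175.24139404296875 29.460346221923828 (40.59368133544922, 46.37113952636719) [ 0.5312 -0.0414  0.008 ]
t 1.2 pos [ 0.5233 -0.2053  0.2441] yaw 56.96 tilt [-1.1e-03 -1.0e-04 -1.0e+00] w 0.0558 f [-0.7  0.4  0.5] q [-0.43 -0.01  1.34 -0.    1.82  0.14]
shift [ 0.3246 -0.2353  0.0441]
```

```bash
python3 -c "
from h import *
d=dict(np.load('pics/w1.npz'));im=d['image'];print(im[130,230],im[115,240],im[165,256])
m=((im.min(2)>215)*255).astype('uint8')
for c in cv2.findContours(m,0,1)[0]:
    if len(c)<5 or cv2.contourArea(c)<500:continue
    (x,y),a,_=cv2.fitEllipse(c)
    print(x,y,a,ray(d,x,y,.022).round(4))
hsv=cv2.cvtColor(im,cv2.COLOR_RGB2HSV);m=cv2.inRange(hsv,(3,120,100),(22,255,255));m[:140]=0;m[190:]=0;m[:,:240]=0;m[:,275:]=0
y,x=np.nonzero(m);print(x.mean(),y.mean(),len(x),x.min(),x.max(),y.min(),y.max(),ray(d,x.mean(),y.mean(),.036))
"
```

```text
[255 255 254] [199 219 217] [254 155  42]
255.048828125 161.87347412109375 (87.21278381347656, 89.89440155029297) [ 0.5263 -0.2007  0.022 ]
255.01754385964912 165.42105263157896 57 252 258 161 170 [ 0.52583892 -0.20138321  0.036     ]
```

Request:
apply_moves(commands=[0.162, -0.118, 0, 0, 0.162, -0.118, 0, 0, 0.162, -0.118, 0, 0, 0.162, -0.118, 0, 0, 0.162, -0.118, 0, 0])

```text
time: 1.62
ee_pos: [0.5122, -0.0052, 0.2448]
orientation: [0.0, 0.88, 0.475, 0.0]
force: [1.0, -0.4, 0.8]
width: 0.0555
```

Request:
apply_moves(commands=[0.162, -0.118, 0.04, 0, 0.162, -0.118, 0.04, 0, 0.162, -0.118, 0.04, 0, 0.162, -0.118, 0.04, 0, 0.162, -0.118, 0.04, 0])

```text
time: 2.03
ee_pos: [0.5026, 0.1948, 0.2043]
orientation: [0.0, 0.88, 0.475, 0.0]
force: [-0.1, -0.5, 0.7]
width: 0.0558
```

Request:
apply_moves(commands=[0, 0, 0, 0, 0, 0, 0, 0])

```text
time: 2.2
ee_pos: [0.5025, 0.1943, 0.2038]
orientation: [0.0, 0.879, 0.477, -0.001]
force: [0.4, -0.6, 0.4]
width: 0.0559
```

```bash
python3 -c "
from h import *
to(.503,.195,.2);cap('wrist','w2.png')
d=dict(np.load('pics/w2.npz'));hsv=cv2.cvtColor(d['image'],cv2.COLOR_RGB2HSV)
m=cv2.inRange(hsv,(22,130,110),(34,255,255))
for c in cv2.findContours(m,0,1)[0]:
    if len(c)<5 or cv2.contourArea(c)<20:continue
    (x,y),a,_=cv2.fitEllipse(c);print(x,y,a,ray(d,x,y,.013).round(4))
"
```

```text
t 2.2 pos [0.5025 0.1943 0.2038] yaw 56.93 tilt [-0.0015 -0.0011 -1.    ] w 0.0559 f [ 0.4 -0.6  0.4] q [ 0.31 -0.08  1.47 -0.    1.75  0.88]
shift [0.0009 0.     0.0038]
128.74534606933594 356.09906005859375 (3.0278358459472656, 16.3126220703125) [0.2424 0.0822 0.013 ]
381.4134521484375 354.01702880859375 (4.608678817749023, 20.817516326904297) [ 0.507  -0.0859  0.013 ]
479.4147644042969 266.7171630859375 (36.383995056152344, 42.86391067504883) [ 0.6545 -0.0361  0.013 ]
255.50428771972656 170.40106201171875 (36.55513000488281, 37.678497314453125) [0.504  0.1952 0.013 ]
```

View pics/w2.png

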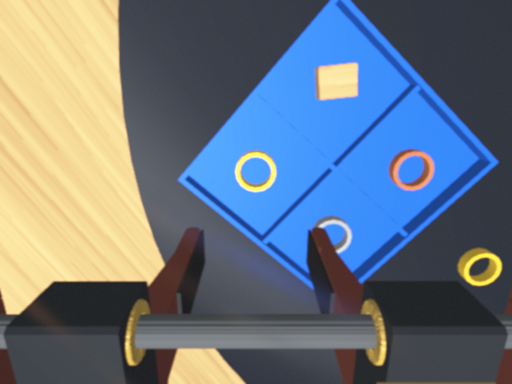

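The brass ring is at (255,170) between the jaws, which run along the tray's diagonal. The silver and copper rings are at (333,235) and (412,170). I'm going down on the brass ring.

Request:
apply_moves(commands=[0.0005, 0, 0.035, 0, 0.0005, 0, 0.07, 0, 0.0005, 0, 0.1, 0, 0.0005, 0, 0.12, 0, 0.0005, 0, 0.125, 0])

```text
time: 2.67
ee_pos: [0.5017, 0.1916, 0.0756]
orientation: [-0.0, 0.88, 0.474, -0.003]
force: [-0.1, -1.5, -1.1]
width: 0.0559
```

Request:
apply_moves(commands=[0, 0, 0.005, 0, 0, 0, 0.02, 0, 0, 0, 0.03, 0, 0, 0, 0.035, 0, 0, 0, 0.035, 0])

```text
time: 3.08
ee_pos: [0.503, 0.1943, 0.0443]
orientation: [-0.0, 0.88, 0.476, -0.0]
force: [-1.2, 0.1, -0.7]
width: 0.0558
```

```bash
python3 -c "
from h import *
to(.5037,.1952,.031);cap('wrist','w3.png')"
```

```text
t 3.08 pos [0.503  0.1943 0.0443] yaw 56.82 tilt [-7.e-04 -3.e-04 -1.e+00] w 0.0558 f [-1.2  0.1 -0.7] q [ 0.31 -0.02  1.7  -0.    1.46  0.88]
shift [0.0011 0.0001 0.0133]
```

View pics/w3.png

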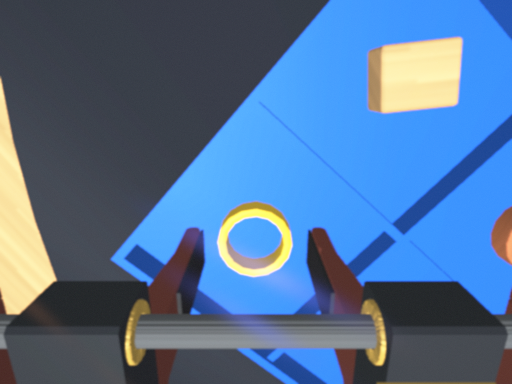

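The ring is centred between the open fingers at about (255,240), clear of the walls.

Request:
apply_moves(commands=[0.001, 0, 0.006, 0, 0.001, 0, 0.011, 0, 0.001, 0, 0.0135, 0, 0.001, 0, 0.0135, 0, 0.001, 0, 0.0135, 0])

```text
time: 3.55
ee_pos: [0.5035, 0.1958, 0.031]
orientation: [-0.0, 0.879, 0.476, -0.0]
force: [-0.6, 0.2, -0.1]
width: 0.0559
```

Request:
apply_moves(commands=[0, 0, 0, 0, 0, 0, 0, 0, 0, 0, 0, 0, 0, 0, 0, 0, 0, 0, 0, 0], claw=0.6, newtons=15)

```text
time: 3.97
ee_pos: [0.5037, 0.1958, 0.0314]
orientation: [0.0, 0.879, 0.476, 0.0]
force: [-0.1, 0.1, 1.0]
width: 0.0412
```

Request:
apply_moves(commands=[0, 0, 0, 0, 0, 0, 0, 0, 0, 0, 0, 0, 0, 0, 0, 0, 0, 0, 0, 0])

```text
time: 4.38
ee_pos: [0.5037, 0.1958, 0.0314]
orientation: [0.0, 0.879, 0.476, 0.0]
force: [-0.2, -0.2, 2.2]
width: 0.0413
```

Request:
apply_moves(commands=[0, 0, -0.004, 0, 0, 0, -0.012, 0, 0, 0, -0.025, 0, 0, 0, -0.038, 0, 0, 0, -0.045, 0], newtons=25)

```text
time: 4.8
ee_pos: [0.5046, 0.196, 0.0793]
orientation: [0.0, 0.879, 0.476, 0.002]
force: [0.4, -0.2, 0.2]
width: 0.0411
```

Request:
apply_moves(commands=[0, 0, -0.01, 0, 0, 0, -0.025, 0, 0, 0, -0.035, 0, 0, 0, -0.042, 0, 0, 0, -0.045, 0])

```text
time: 5.22
ee_pos: [0.5041, 0.1959, 0.1229]
orientation: [0.0, 0.879, 0.476, 0.001]
force: [0.0, -0.0, -0.7]
width: 0.0411
```

```bash
python3 -c "
from h import *
to(.5255,-.2015,.12);cap('wrist','w4.png')"
```

```text
t 5.22 pos [0.5041 0.1959 0.1229] yaw 56.86 tilt [ 2.1e-03  7.0e-04 -1.0e+00] w 0.0411 f [ 0.  -0.  -0.7] q [ 0.31 -0.06  1.6  -0.    1.6   0.89]
shift [-0.3211  0.2351  0.0027]
```

View pics/w4.png

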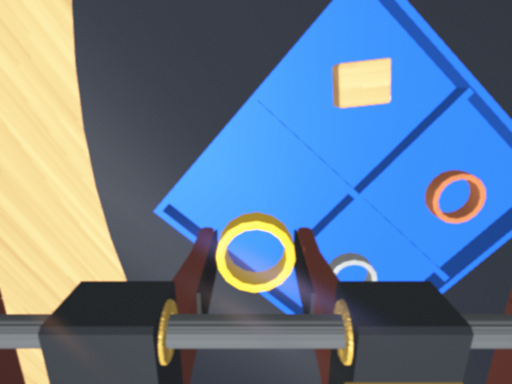

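The ring is held level between the fingers at (256,253), and the other two rings haven't moved. I'm carrying it to the fixture.

Request:
apply_moves(commands=[-0.008, 0.006, 0, 0, -0.03, 0.022, 0, 0, -0.055, 0.04, 0, 0, -0.08, 0.058, 0, 0, -0.105, 0.077, 0, 0])

```text
time: 5.68
ee_pos: [0.5099, 0.064, 0.12]
orientation: [-0.0, 0.879, 0.476, -0.001]
force: [0.3, -1.1, 0.1]
width: 0.0413
```

Request:
apply_moves(commands=[-0.025, 0.018, 0, 0, -0.05, 0.036, 0, 0, -0.075, 0.055, 0, 0, -0.1, 0.073, 0, 0, -0.125, 0.091, 0, 0])

```text
time: 6.1
ee_pos: [0.5176, -0.0908, 0.12]
orientation: [-0.0, 0.879, 0.476, -0.001]
force: [0.8, 0.7, -1.2]
width: 0.0408
```

Request:
apply_moves(commands=[-0.025, 0.018, 0, 0, -0.05, 0.037, 0, 0, -0.07, 0.051, 0, 0, -0.083, 0.061, 0, 0, -0.09, 0.066, 0, 0])

```text
time: 6.52
ee_pos: [0.5235, -0.2027, 0.1197]
orientation: [-0.001, 0.88, 0.475, -0.001]
force: [-0.5, 0.7, -1.0]
width: 0.041
```

Request:
apply_moves(commands=[0, 0, 0, 0, 0, 0, 0, 0])

```text
time: 6.68
ee_pos: [0.5241, -0.2, 0.1204]
orientation: [-0.001, 0.88, 0.476, -0.0]
force: [0.4, 0.8, -0.4]
width: 0.0409
```

```bash
cat > p.py <<'E'
from h import *
import sys
n=sys.argv[1]
s=sensors.observe();to(.5255,-.2015,.095);d=cap('wrist',n)
im=d['image'];hsv=cv2.cvtColor(im,cv2.COLOR_RGB2HSV)
m=cv2.inRange(hsv,(22,130,90),(34,255,255));m[310:]=0
m=cv2.morphologyEx(m,cv2.MORPH_CLOSE,np.ones((3,3)))
for c in cv2.findContours(m,0,1)[0]:
    if cv2.contourArea(c)<200:continue
    (x,y),a,_=cv2.fitEllipse(c);p=ray(d,x,y,s['ee_pos'][2]-.019);print('ring',x,y,a,p.round(4),'minus tcp',(p-s['ee_pos']).round(4))
m=((im.min(2)>215)*255).astype('uint8');m[310:]=0
for c in cv2.findContours(m,0,1)[0]:
    if cv2.contourArea(c)<500:continue
    (x,y),a,_=cv2.fitEllipse(c);print('white',x,y,a,ray(d,x,y,.022).round(4))
m=cv2.inRange(hsv,(3,120,100),(20,255,255));m[:,:150]=0;m[:,350:]=0;m[310:]=0
for c in cv2.findContours(m,0,1)[0]:
    if cv2.contourArea(c)<20:continue
    x,y=c[:,0].mean(0);print('pin?',x,y,cv2.boundingRect(c),ray(d,x,y,.034).round(4))
E
python3 p.py w5.png
```

```text
t 6.68 pos [ 0.5241 -0.2     0.1204] yaw 56.82 tilt [-0.0013  0.001  -1.    ] w 0.0409 f [ 0.4  0.8 -0.4] q [-0.43 -0.    1.55  0.    1.6   0.15]
shift [-0.0005  0.0021  0.0254]
ring 255.0325927734375 253.2390899658203 (77.9975357055664, 79.10558319091797) [ 0.524  -0.2011  0.1014] minus tcp [-0.0001 -0.0011 -0.019 ]
ring 137.1730194091797 13.373537063598633 (48.8121452331543, 62.68290710449219) [ 0.5444 -0.0778  0.1014] minus tcp [ 0.0203  0.1222 -0.019 ]
white 255.51797485351562 245.68592834472656 (29.8960018157959, 55.155616760253906) [ 0.5046 -0.2311  0.022 ]
white 257.76763916015625 187.81385803222656 (93.17144775390625, 135.43853759765625) [ 0.5323 -0.1918  0.022 ]
pin? 257.69767441860466 207.0 (252, 199, 12, 15) [ 0.5262 -0.2009  0.034 ]
```

View pics/w5.png

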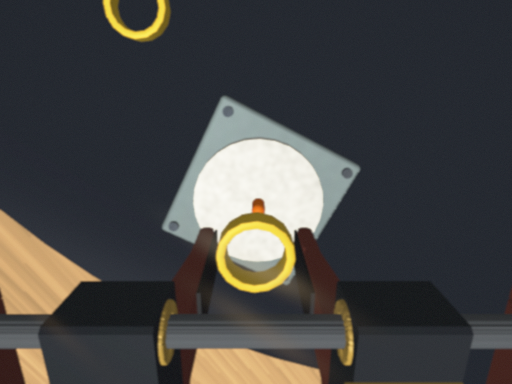

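The pin is at (258,207), nearly under the ring, which is held at (255,253). I'm correcting 2 mm and lowering.

Request:
apply_moves(commands=[0.0006, 0.0018, 0.008, 0, 0.0006, 0.0018, 0.02, 0, 0.0006, 0.0018, 0.028, 0, 0.0006, 0.0018, 0.032, 0, 0.0006, 0.0018, 0.032, 0])

```text
time: 7.15
ee_pos: [0.5255, -0.1997, 0.0868]
orientation: [-0.001, 0.879, 0.476, -0.001]
force: [-1.1, -0.3, -0.3]
width: 0.0413
```

```bash
python3 p.py w6.png; python3 -c "
from h import *
cap('scene','s6.png');i=cv2.imread('pics/s6.png')[160:290,90:260];cv2.imwrite('pics/s6c.png',cv2.resize(i,None,fx=4,fy=4,interpolation=2))"
```

```text
t 7.15 pos [ 0.5255 -0.1997  0.0868] yaw 56.9 tilt [-0.0033  0.0015 -1.    ] w 0.0413 f [-1.1 -0.3 -0.3] q [-0.42  0.02  1.58  0.    1.54  0.15]
shift [-0.0015  0.0009 -0.0082]
ring 255.14300537109375 252.65301513671875 (77.17398834228516, 78.42474365234375) [ 0.5256 -0.2006  0.0678] minus tcp [ 0.0001 -0.0008 -0.019 ]
ring 118.26518249511719 10.735164642333984 (43.2924919128418, 70.06141662597656) [ 0.5395 -0.0723  0.0678] minus tcp [ 0.014   0.1275 -0.019 ]
white 255.0247802734375 250.8491668701172 (37.29832077026367, 54.108253479003906) [ 0.5128 -0.2197  0.022 ]
white 256.9557800292969 200.7200164794922 (101.26229858398438, 151.0597381591797) [ 0.5337 -0.19    0.022 ]
pin? 256.5 232.65625 (250, 229, 14, 9) [ 0.5241 -0.2043  0.034 ]
```

View pics/w6.png

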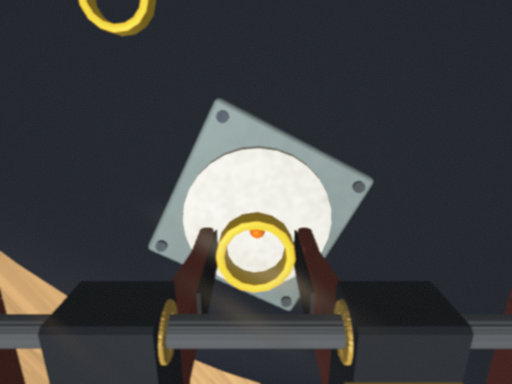

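View pics/s6c.png

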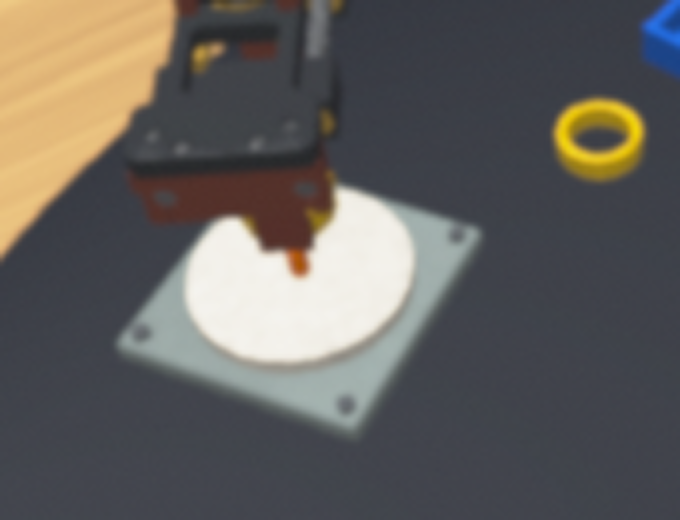

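In the wrist view the pin shows through the ring at (257,233). In the scene view it sits directly under the fingers. I'm lowering over the pin.

Request:
apply_moves(commands=[-0.001, 0, 0.006, 0, -0.001, 0, 0.014, 0, -0.001, 0, 0.02, 0, -0.001, 0, 0.024, 0, -0.001, 0, 0.026, 0])

```text
time: 7.67
ee_pos: [0.5253, -0.2013, 0.0618]
orientation: [-0.001, 0.879, 0.476, -0.001]
force: [0.4, -0.4, -0.6]
width: 0.0412
```

Request:
apply_moves(commands=[0, 0, 0.003, 0, 0, 0, 0.006, 0, 0, 0, 0.009, 0, 0, 0, 0.0105, 0, 0, 0, 0.0105, 0])

```text
time: 8.08
ee_pos: [0.5257, -0.2014, 0.0522]
orientation: [-0.0, 0.879, 0.476, -0.0]
force: [0.4, -0.3, 0.5]
width: 0.0409
```

```bash
python3 p.py w7.png
```

```text
t 8.08 pos [ 0.5257 -0.2014  0.0522] yaw 56.86 tilt [-5.e-04  2.e-04 -1.e+00] w 0.0409 f [ 0.4 -0.3  0.5] q [-0.43  0.04  1.63 -0.    1.48  0.15]
shift [-0.0002 -0.0001 -0.0428]
ring 255.17752075195312 252.32801818847656 (76.44281768798828, 78.37044525146484) [ 0.526  -0.2021  0.0332] minus tcp [ 0.0003 -0.0007 -0.019 ]
ring 92.71087646484375 8.995383262634277 (24.16216468811035, 78.78636932373047) [ 0.5311 -0.0675  0.0332] minus tcp [ 0.0054  0.1339 -0.019 ]
white 254.88978576660156 291.190673828125 (43.47089385986328, 91.08584594726562) [ 0.5086 -0.2284  0.022 ]
white 255.0737762451172 249.8594512939453 (39.564266204833984, 53.040584564208984) [ 0.5235 -0.2057  0.022 ]
white 254.53399658203125 225.349609375 (134.5810089111328, 162.1336669921875) [ 0.5315 -0.1929  0.022 ]
pin? 254.70149253731344 250.23880597014926 (247, 237, 17, 28) [ 0.5267 -0.2006  0.034 ]
```

View pics/w7.png

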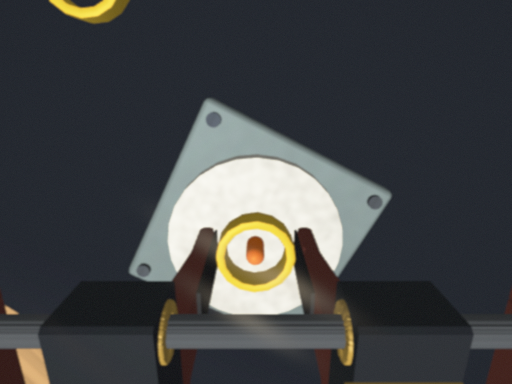

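The pin stands in the middle of the ring at (255,250). About 4 mm is left, so I'll feel for contact.

Request:
apply_moves(commands=[0, 0, 0.001, 0, 0, 0, 0.002, 0, 0, 0, 0.003, 0, 0, 0, 0.003, 0, 0, 0, 0.003, 0])

```text
time: 8.55
ee_pos: [0.5259, -0.2015, 0.0496]
orientation: [-0.0, 0.879, 0.476, -0.0]
force: [0.1, 0.6, 0.1]
width: 0.0411
```

Request:
apply_moves(commands=[0, 0, 0.0005, 0, 0, 0, 0.001, 0, 0, 0, 0.001, 0, 0, 0, 0.001, 0])

```text
time: 8.88
ee_pos: [0.5259, -0.2014, 0.0486]
orientation: [-0.0, 0.879, 0.476, -0.0]
force: [1.1, 0.4, 0.4]
width: 0.0408
```

Request:
apply_moves(commands=[0, 0, 0.0003, 0, 0, 0, 0.0006, 0, 0, 0, 0.0006, 0, 0, 0, 0.0006, 0])

```text
time: 9.22
ee_pos: [0.5259, -0.2015, 0.0484]
orientation: [0.0, 0.879, 0.476, 0.0]
force: [-0.5, 0.0, 2.2]
width: 0.0408
```

Request:
apply_moves(commands=[0, 0, 0.0005, 0, 0, 0, 0.0005, 0, 0, 0, 0.0005, 0])

```text
time: 9.47
ee_pos: [0.5259, -0.2015, 0.0483]
orientation: [0.0, 0.879, 0.476, 0.0]
force: [-2.3, 0.4, 5.4]
width: 0.0411
```

The force has risen to 5 N, so the ring is on the disc. I'm opening the jaws.

Request:
apply_moves(commands=[0, 0, 0, 0, 0, 0, 0, 0, 0, 0, 0, 0, 0, 0, 0, 0, 0, 0, 0, 0], claw=-0.4)

```text
time: 9.88
ee_pos: [0.5258, -0.2014, 0.0472]
orientation: [-0.0, 0.879, 0.476, -0.0]
force: [-1.0, 0.3, -0.5]
width: 0.0615
```

Request:
apply_moves(commands=[0, 0, -0.01, 0, 0, 0, -0.03, 0, 0, 0, -0.06, 0, 0, 0, -0.09, 0, 0, 0, -0.12, 0])

```text
time: 10.3
ee_pos: [0.5257, -0.2013, 0.1695]
orientation: [0.0, 0.879, 0.476, 0.0]
force: [0.9, -1.5, -0.2]
width: 0.0616
```

Request:
apply_moves(commands=[-0.01, 0, -0.02, 0, -0.03, 0, -0.03, 0, -0.05, 0, -0.03, 0, -0.06, 0, -0.03, 0, -0.06, 0, -0.03, 0])

```text
time: 10.72
ee_pos: [0.4922, -0.2531, 0.198]
orientation: [0.0, 0.88, 0.475, -0.0]
force: [0.2, 0.2, 0.6]
width: 0.0616
```

```bash
python3 -c "
from h import *
to(.5255,-.2015,.095)
d=cap('wrist','w8.png');cap('scene','s8.png');cap('top','t8.png')
hsv=cv2.cvtColor(d['image'],cv2.COLOR_RGB2HSV)
for lo,hi,z in(((22,130,90),(34,255,255),.029),((3,120,100),(20,255,255),.034)):
  m=cv2.inRange(hsv,lo,hi);m[280:]=0
  for c in cv2.findContours(m,0,1)[0]:
    if cv2.contourArea(c)<20:continue
    (x,y),a,_=cv2.fitEllipse(c);print(z,x,y,a,ray(d,x,y,z).round(4))
i=cv2.imread('pics/s8.png')[110:290,90:420];cv2.imwrite('pics/s8c.png',cv2.resize(i,None,fx=2.4,fy=2.4,interpolation=2))"
```

```text
t 10.72 pos [ 0.4922 -0.2531  0.198 ] yaw 56.72 tilt [ 2.e-04 -6.e-04 -1.e+00] w 0.0616 f [0.2 0.2 0.6] q [-0.54 -0.04  1.45 -0.    1.73  0.04]
shift [ 0.0615 -0.0005  0.103 ]
0.029 255.12362670898438 113.19741821289062 (42.91024398803711, 44.39948272705078) [ 0.526  -0.2026  0.029 ]
0.034 254.37745666503906 114.05239868164062 (8.711657524108887, 10.207300186157227) [ 0.5253 -0.2026  0.034 ]
```

View pics/w8.png

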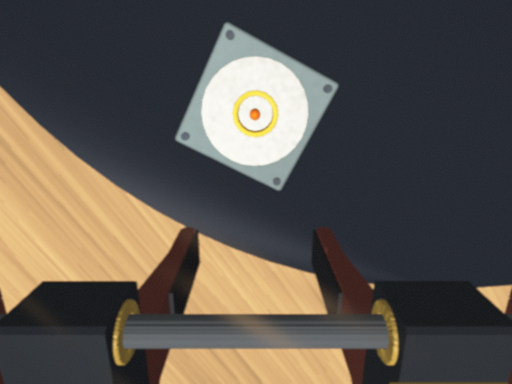

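View pics/s8c.png

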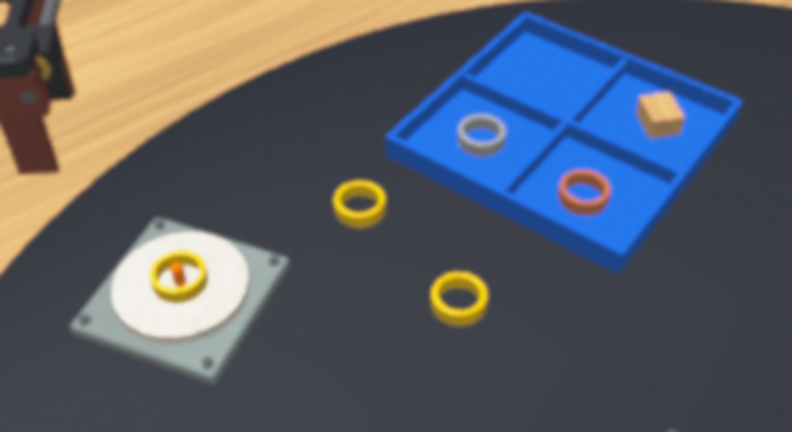

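The ring lies flat around the pin, with ring and pin centres about 1 mm apart in the wrist view at (255,113). The steel and copper rings are where they were, and the arm is clear, so I'm handing in.

```bash
python3 -c "
from bench import sign_off
print(sign_off())"
```

```text
the job is handed in; nothing more can be done
None
```

The brass ring now lies flat on the white disc with the orange pin inside it, and I handed the job in at about 11 s of the 38 s allowed. I took it from the tray (it was the yellow ring farthest left), gripping across the tray's diagonal. I lowered it over the pin until the wrist felt about 5 N of contact, then opened the jaws and backed away.

**Last checks:**
- **Ring position:** the wrist view put the ring and pin centres about 1 mm apart. The ring looked flat in both the wrist and scene views.
- **Arm clear:** the force on the tool read about zero after I backed off.
- **Steel and copper rings:** in the pictures they lay where they had been. I judged this by eye and did not measure it.

**Disagreements:** the first top and scene measurements of the seat differed by up to about 7 mm in x. I used the closer wrist views instead, and those agreed to about 2 mm. The jaws read about 41 mm wide on the 42 mm ring, a difference that did not affect the grip. The hand-in gave no verdict.

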